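Start the lens drying pot, seat its nested lids and lift off the outer lid

TASK

Start the lens drying pot by pressing its three keys one at a time, widest, then middle-sized, then narrowest, each fully down and let up again before the next. Then lift the nested pair of lids by the centre post, lower it gently onto the pot so the inner lid seats in the mouth, let go, and lift the outer lid alone by its collar, leaving the inner lid undisturbed in its seat. Finish while still holding the outer lid level in the air straight above the pot, clear of the post; disturb nothing else on the bench.

Things in the scene. Friction and masses are not known exactly. Their poses are not given: they have to be found in the camera images.
- pot: lens drying pot fixed to the bench: white round open pot, 120 mm outside, wall 4 mm (mouth 112 mm), on a grey foot 25 mm high; rim 100 mm above the bench. Origin on the bench under the pot's axis; +x points from the keys to the pot. In front (x = -35 to -175 mm) the foot is a flat key deck 170 mm wide. It stands on the left or right, turned up to 20 degrees
- pot_mouth (a point): centre of the pot's mouth at rim height (100 mm above the bench), axes as the pot's
- inner_lid: inner steel lid, loose, 0.15 to 0.31 kg: plug 104 mm across, 10 mm deep (4 mm play in the mouth), flange 120 mm across, 5 mm thick, that rests on the rim, upright black centre post 18 mm thick. Origin: centre of the plug's underside, z up; flange underside z = 10 mm, top 15 mm, post top 70 mm. Starts standing on the bench on its plug, outer lid nested on it
- inner_seat (a point): centre of the inner lid's flange underside; seated, it coincides with pot_mouth
- outer_lid: outer aluminium lid, loose, 0.11 to 0.23 kg: plate 134 mm across, 5 mm thick, 26 mm hole, 8 mm skirt below; round the hole a collar (its handle) 42 mm outside. Origin: centre of plate underside, z up; plate top z = 5 mm, collar top 27 mm. Rests loose on the inner flange, 15 mm above the inner origin; the post passes through with 4 mm play and stands 28 mm above the collar
- key_wide_top (a point): centre of the top of the widest key (round cap, 36 mm across)
- key_middle_top (a point): centre of the top of the middle-sized key (round cap, 25 mm across)
- key_narrow_top (a point): centre of the top of the narrowest key (round cap, 16 mm across)
- key_wide (a joint): travel of the widest key: 0 up, 0.006 m fully down. Three round white keys stand in a row across the key deck, 135 mm in front of the pot's axis, 52 mm apart, in any order; each moves straight down against a spring (about 5 N fully down) and springs back. Cap tops, when up, stand 47 mm above the bench, 10 mm above their round black housings
- key_middle (a joint): travel of the middle-sized key, 0 up, 0.006 m fully down
- key_narrow (a joint): travel of the narrowest key, 0 up, 0.006 m fully down
- mirror: bystander: chrome dish reflector, 90 mm across, 30 mm high, loose; origin under its centre
- viewer: bystander: red slide viewer, 75 x 100 x 65 mm, loose; origin under its centre
- rotor: bystander: black fan rotor, 86 mm across, 34 mm high, loose; origin under its centre
- hex_key: bystander: steel hex key, 96 x 32 mm, 6 mm thick, lying flat, loose; origin under the middle of its long arm
Not all that is in view belongs to the job. Several things have the shape of the outer_lid; the one meant has the colours described above.

How it is judged (in metres and radians):
On the way, in this order (a step that is already met when the one before it is completed fails the run):
1. the widest key is pressed down, the others up (value of joint key_wide above 0.004 m and value of joint each of key_middle, key_narrow below 0.0015 m), for 0.05 s.
2. all keys up again (value of joint each of key_wide, key_middle, key_narrow below 0.0015 m), for 0.05 s.
3. the middle-sized key is pressed down, the others up (value of joint key_middle above 0.004 m and value of joint each of key_wide, key_narrow below 0.0015 m), for 0.05 s.
4. all keys up again (all of step 2), for 0.05 s.
5. the narrowest key is pressed down, the others up (value of joint key_narrow above 0.004 m and value of joint each of key_wide, key_middle below 0.0015 m), for 0.05 s.
6. all keys up, the lid pair still off the pot (all of step 4 and distance between inner_seat and pot_mouth above 0.03 m), for 0.05 s.
7. the inner lid is seated in the pot's mouth with the outer lid still nested on it, post let go (horizontal distance between inner_seat and pot_mouth below 0.007 m and z of inner_seat in the frame of pot_mouth between -0.003 and 0.003 m and angle between inner_lid's own z axis and vertical below 0.05 rad and z of outer_lid in the frame of inner_lid between 0.012 and 0.018 m and horizontal distance between outer_lid and inner_lid below 0.008 m and contact force between the fingers and inner_lid below 0.1 N and linear speed of inner_lid below 0.03 m/s), for 0.1 s.
At the end, for the whole second after the job is handed in: Inner lid seated (7 mm of centre, 3 mm of rim height, 0.05 rad of level), untouched by robot or outer lid; outer lid held still by the fingers, level to 0.2 rad, within 50 mm of the pot axis, its plate at least 5 mm above the post top (75 mm above the inner lid underside); keys up (all of step 4 and horizontal distance between inner_seat and pot_mouth below 0.007 m and z of inner_seat in the frame of pot_mouth between -0.003 and 0.003 m and angle between inner_lid's own z axis and vertical below 0.05 rad and z of outer_lid in the frame of inner_lid above 0.075 m and horizontal distance between outer_lid and pot_mouth below 0.05 m and angle between outer_lid's own z axis and vertical below 0.2 rad and linear speed of outer_lid below 0.03 m/s and linear speed of inner_lid below 0.02 m/s and contact force between the fingers and outer_lid above 1 N and contact force between each of outer_lid, the arm, the fingers and inner_lid below 0.1 N); the arm keeps its last pose, push and grip.
It fails at once if two keys are down at once (value of joint each of key_wide, key_middle above 0.003 m or value of joint each of key_wide, key_narrow above 0.003 m or value of joint each of key_middle, key_narrow above 0.003 m).
It fails at once if the outer lid is parted from the inner lid while the inner lid is not in its seat (z of outer_lid in the frame of inner_lid above 0.025 m and not (horizontal distance between inner_seat and pot_mouth below 0.007 m and z of inner_seat in the frame of pot_mouth between -0.003 and 0.003 m and angle between inner_lid's own z axis and vertical below 0.05 rad)).
It fails at once if the lids are slammed onto the pot (contact force between inner_lid and pot above 60 N).
It fails at once if a lid is tipped (angle between any of inner_lid, outer_lid's own z axis and vertical above 0.5 rad).
It fails at once if the mirror, viewer, rotor or hex key is disturbed (distance of any of mirror, viewer, rotor, hex_key from where it was at the start of the episode above 0.02 m).
It also fails if it takes over 72 s, if anything falls off the work surface, if the arm or the gripper's body presses on something with over 40 N, if the wrist force passes 120 N, or if a joint passes its speed limit or range.

ROBOT

A 6-joint arm with a two-finger parallel gripper is mounted at the origin on the work surface. World frame = base frame: x ahead of the robot, y to its left, z up, the work surface at z = 0. Lengths are in m, angles in degrees, forces in N, time in s.
With the tool pointing down it reaches from about 0.375 to 0.9 m from the base axis. Payload 3.1 kg.
Tool frame: the origin (TCP) lies on the centre line of the jaws, within the pads' length; the fingertips stand 25 mm ahead of it and the grasp point (between the pads) lies 6 mm ahead of it; z points along the fingers, y is the line along which they close (so a half turn about z gives the same grasp; the last joint's range is limited). The gripper opens to 87 mm and grips with 3 to 60 N. Pads are 19 mm wide; open, the fingers measure 117 mm over their backs; the gripper's body (75 mm by 190 mm) begins 51 mm behind the grasp point.
Start: joints at [-85.686, 30.224, 82.088, -0, 67.689, -10.227], TCP at [0.157, -0.605, 0.248] pointing down, gripper open.
Joint ranges: [-176.69, 176.69], [-43.24, 126.21], [12.49, 139.97], [-82, 262], [0, 151.66], [-163.58, 163.58]. Speed limits (degrees/s): [159.86, 159.86, 180, 180, 180, 180].

INTERFACE

Orientations are given as a 3x3 rotation matrix whose columns are the frame's x, y, z axes.
In Python, from rig import read_state, capture, camera_params, hand_in gives the robot as it stands.
- The arm moves only by the tool apply_moves, never from a script. Its argument "rows" is a list of rows, each an object of numbers: "x", "y", "z": the shift along the tool's x, y, z in mm; "rx", "ry", "rz": the turn, a rotation vector about the tool's x, y, z in units of 6 degrees (1.0 is 6 degrees); "claw": the closure in counts, from 0 (fully open) to 255 (shut). A call has 1 to 10 rows; each row is the pose to reach, as a shift and turn from the pose commanded when the call began, along the tool's axes at that moment; what a row does not reach only later rows make up. A row lasts 1/8 s, in which the tool goes at most 62.5 mm and 10.7 degrees, less where a joint would pass 70% of its speed; a pose out of reach is approached as far as the arm can. A call with a gripper value outside its range is refused whole. The fingers move at their own pace and stop on an object; the grip force is fixed at half the most. Time passes only in rows, so rows that repeat a pose let the fingers close. It gives the time, the measured TCP pose, the force, the opening and the grip force at its end, in the units of the state.
- read_state(): the state, without advancing time (a new reading comes with each control period).
- capture(name): name is "scene" or "top" or "wrist"; returns (picture, depth): 384x512x3 uint8, red, green, blue; 384x512 float32, m along the optical axis (not along the pixel's ray), 0 where there is no reading.
- camera_params(name): a dict with "fx", "fy", "cx", "cy" (pixels), "xyz" and "orientation" of the camera in the world. Camera axes: x right, y up, looking along -z (the intrinsics and any distortion apply to the point x, -y, -z); pixel columns grow to the right and rows downward; lengths in m; the calibration is good to about 2 mm. The wrist camera is an equidistant fisheye: a pixel r from the principal point sees the ray r / f radians off the axis. A picture is of the moment at which its call begins: read the wrist's pose just before it. camera_params takes no time and is no camera call; for the wrist camera it gives the pose at the moment of the call.
- hand_in(): hands the job in; it is judged then, once.
The state is a dict: "time_s": time; "joint_positions": joint angles; "qvel": joint speeds; "tau": joint torques, N m; "position": TCP position; "tcp_rot": TCP orientation; "force": force on the tool from outside, world axes, zero at the start; "moment": the same for the moment, N m; "opening": opening from 0.0 (shut) to 1.0 (fully open); "grasp_force": force on a finger pad.
Only numpy, scipy, OpenCV 4.12 (cv2) and the standard library are available. Lean on these libraries where they do the work, as an engineer would, in place of code of your own. Each camera call takes 0.05 s, during which the arm holds its last target. There are 200 camera calls.

## Working session

There is one attempt and no reset: what is moved stays moved. The work goes in short steps, Python scripts to look and compute and a tool call to move; the robot and the scene stay as the last step left them, time stands still between calls to the robot, and variables do not carry over. Pictures are saved under pics/ and viewed, at most 10 in all, crops included, and the job is handed in when it is done.

Besides the shell and the picture viewer there is one more tool, called by a JSON object that holds its "name" and its "arguments". apply_moves: Moves the arm, as the interface text tells. Its arguments: {"type":"object","properties":{"rows":{"type":"array"}},"required":["rows"]}

```bash
mkdir -p pics
cat > h.py <<'E'
import numpy as np, cv2
from rig import read_state, capture, camera_params, hand_in
def save(n,im): cv2.imwrite('pics/'+n+'.png', im[:,:,::-1])
def cloud(name):
    p=camera_params(name); im,d=capture(name)
    v,u=np.mgrid[0:384,0:512]
    c=np.stack([(u-p['cx'])/p['fx']*d, -(v-p['cy'])/p['fy']*d, -d],-1)
    W=c@np.array(p['orientation']).T+np.array(p['xyz'])
    return im,d,W
E
python3 - <<'E'
from h import *
for n in('scene','top'):
    im,d,W=cloud(n); save(n,im); np.savez(n,im=im,d=d,W=W); p=camera_params(n); print(n,{k:np.round(p[k],3).tolist() for k in p if k!='name'})
a=np.hstack([np.load(n+'.npz')['im'] for n in('scene','top')]); save('both',cv2.resize(a,(800,300),interpolation=cv2.INTER_AREA))
E
```

```text
scene {'fx': 362.176, 'fy': 362.176, 'cx': 259.395, 'cy': 197.313, 'xyz': [1.093, -0.117, 0.779], 'orientation': [[0.19, -0.74, 0.646], [0.982, 0.148, -0.12], [-0.007, 0.657, 0.754]]}
top {'fx': 412.702, 'fy': 412.702, 'cx': 259.815, 'cy': 187.118, 'xyz': [0.293, 0.015, 1.305], 'orientation': [[-0.007, 0.985, -0.173], [-1.0, -0.006, 0.006], [0.005, 0.173, 0.985]]}
```

View pics/top.png

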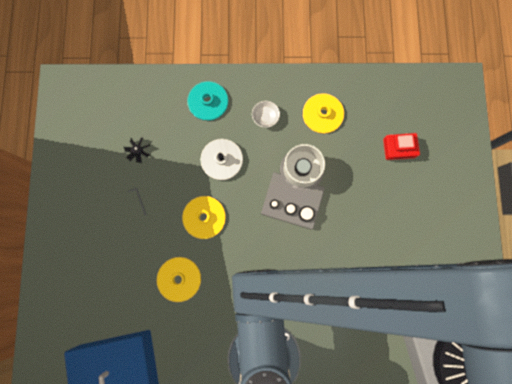

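View pics/scene.png

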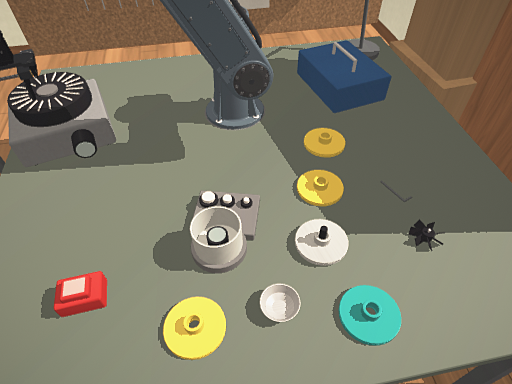

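The top view shows five lid-shaped things: white or silver with a black post at (221,159), yellow (323,113), teal (207,100), and ochre (204,217) and (179,279). Only the one at (221,159) is aluminium-coloured with a black post through it, so I take it as the pair. The pot is at (304,165) and the keys are at (274,204), (291,209) and (307,213). I'll confirm with a crop and measure.

```bash
cat > meas.py <<'E'
from h import *
S={n:np.load(n+'.npz') for n in('scene','top')}
def ray(n,u,v,z):
    p=camera_params(n); d=np.array(p['orientation'])@np.array([(u-p['cx'])/p['fx'],-(v-p['cy'])/p['fy'],-1]); o=np.array(p['xyz']); return (o+d*(z-o[2])/d[2])
def circ(P):
    x,y=P[:,0],P[:,1]; c=np.linalg.lstsq(np.c_[2*x,2*y,np.ones(len(x))],x*x+y*y,rcond=None)[0]; return c[:2],np.sqrt(c[2]+c[0]**2+c[1]**2)
for n in S:
    im,W=S[n]['im'],S[n]['W']; g=im.min(2).astype(int); hsv=cv2.cvtColor(im,cv2.COLOR_RGB2HSV)
    def near(u,v,r,lo,hi):
        c=ray(n,u,v,(lo+hi)/2); m=(np.hypot(W[...,0]-c[0],W[...,1]-c[1])<r)&(W[...,2]>lo)&(W[...,2]<hi)&(S[n]['d']>0); return m
    T={'top':dict(lid=(221,159),pot=(304,165),k=[(274,204),(291,209),(307,213)]),'scene':dict(lid=(321,242),pot=(216,222),k=[(246,202),(227,200),(208,198)])}[n]
    def bothfit(tag,m,z):
        m=cv2.morphologyEx(m.astype(np.uint8),cv2.MORPH_OPEN,np.ones((2,2)))
        c=max(cv2.findContours(m,cv2.RETR_EXTERNAL,cv2.CHAIN_APPROX_NONE)[0],key=cv2.contourArea)[:,0]
        P=np.array([ray(n,u,v,z) for u,v in c]); cc,r=circ(P); print(n,tag,np.round(cc,4),'dia %.4f'%(2*r), 'std %.4f'%np.std(np.hypot(*(P[:,:2]-cc).T)))
    bothfit('plate',near(*T['lid'],.085,.012,.05),.02)
    m=near(*T['lid'],.05,.052,.09)
    P=W[m]; print(n,'post',m.sum(),np.round(np.median(P,0),4), np.round(np.percentile(P[:,2],95),4))
    bothfit('pot rim',near(*T['pot'],.085,.093,.115),.1)
    v,u=np.mgrid[0:384,0:512]
    for k in T['k']:
        w=(np.hypot(u-k[0],v-k[1])<13)&(g>150)
        l,lab,st,ce=cv2.connectedComponentsWithStats(w.astype(np.uint8)); i=lab[k[1],k[0]]
        bothfit('key %s'%(k,),lab==i,.047) if i else print(n,k,'miss')
        print('   z',np.round(np.median(W[lab==i][:,2]),4))
a=cv2.resize(S['top']['im'][70:245,120:360],(0,0),fx=3,fy=3,interpolation=cv2.INTER_CUBIC); save('crop',a)
print(read_state()['tcp_rot'],read_state()['opening'])
E
python3 meas.py
```

```text
scene plate [0.6178 0.1307] dia 0.1317 std 0.0012
scene post 59 [0.6151 0.1282 0.0664] 0.0699
scene pot rim [ 0.5826 -0.1239] dia 0.1144 std 0.0022
scene key (246, 202) [ 0.4693 -0.0337] dia 0.0168 std 0.0021
   z 0.0445
scene key (227, 200) [ 0.4542 -0.0828] dia 0.0257 std 0.0020
   z 0.0443
scene key (208, 198) [ 0.4384 -0.1321] dia 0.0364 std 0.0020
   z 0.0447
top plate [0.6069 0.1272] dia 0.1306 std 0.0011
top post 33 [0.6082 0.1297 0.0688] 0.0728
top pot rim [ 0.6014 -0.1627] dia 0.0320 std 0.0041
top key (274, 204) [ 0.4602 -0.0391] dia 0.0139 std 0.0008
   z 0.0465
top key (291, 209) [ 0.4443 -0.0892] dia 0.0234 std 0.0008
   z 0.0467
top key (307, 213) [ 0.4287 -0.1384] dia 0.0342 std 0.0008
   z 0.0472
[[ 9.67975675e-01  2.51043962e-01 -1.48870779e-04]
 [ 2.51043776e-01 -9.67973816e-01  1.92733477e-03]
 [ 3.39742741e-04 -1.90298625e-03 -9.99998132e-01]] 0.9959930493473871
```

View pics/crop.png

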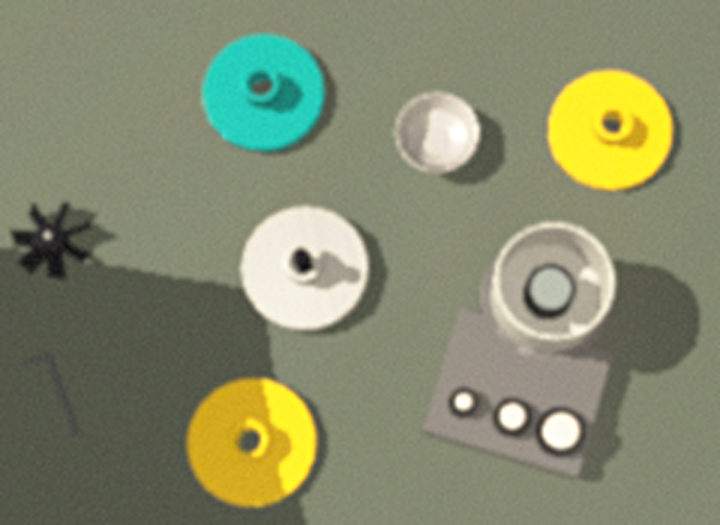

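The crop confirms it: the silver-white lid at crop (305,268) has the black post. The others have empty holes and the wrong colours. Next I'll hover over the keys with the claw shut and measure with the wrist camera.

{"name": "apply_moves", "arguments": {"rows": [{"x": 410, "y": -426, "z": 0, "claw": 255}, {"x": 410, "y": -426, "z": 0, "claw": 255}, {"x": 410, "y": -426, "z": 0, "claw": 255}, {"x": 410, "y": -426, "z": 0, "claw": 255}, {"x": 410, "y": -426, "z": 0, "claw": 255}, {"x": 410, "y": -426, "z": 0, "claw": 255}, {"x": 410, "y": -426, "z": 0, "claw": 255}, {"x": 410, "y": -426, "z": 0, "claw": 255}, {"x": 410, "y": -426, "z": 0, "claw": 255}, {"x": 410, "y": -426, "z": 0, "claw": 255}]}}

```text
validation failed for argument at $.ro...
```

Run:
```python
from h import *
s=read_state(); p=camera_params('wrist'); im,d=capture('wrist'); np.savez('w1',im=im,d=d,**{k:p[k] for k in ('fx','fy','cx','cy','xyz','orientation')})
save('w1',im); print(s['time_s'],s['position'],s['joint_positions'],s['opening'],s['force']); print(p)
```

```text
0.1 [ 0.1568845  -0.60435481  0.2466692 ] [-8.56878655e+01  3.02728844e+01  8.21505438e+01 -2.18822721e-04
  6.76873287e+01 -1.02270876e+01] 0.9959930493473871 [ 1.11350573 -0.68695346 -0.59493044]
{'fx': 297.3186396354542, 'fy': 297.3186396354542, 'cx': 257.2071067845282, 'cy': 190.81232655880518, 'xyz': array([ 0.23114895, -0.58625713,  0.38358703]), 'orientation': array([[ 0.25189937,  0.9294097 ,  0.26971154],
       [-0.96774749,  0.24289434,  0.06683668],
       [-0.00339275, -0.27784878,  0.96061883]])}
```

View pics/w1.png

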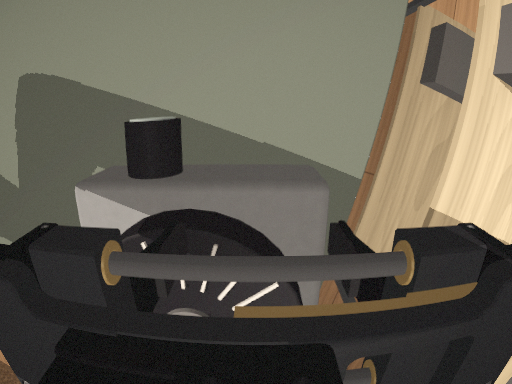

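The move was refused. The wrist picture shows the arm still over the projector at the start pose. I'll try again with every field given.

{"name": "apply_moves", "arguments": {"rows": [{"x": 50, "y": -52, "z": 0, "rx": 0, "ry": 0, "rz": 0, "claw": 255}]}}

```text
time_s: 0.28
position: [0.1863, -0.5537, 0.2471]
tcp_rot: [[0.969, 0.247, 0.0], [0.247, -0.969, -0.004], [-0.001, 0.004, -1.0]]
force: [-0.3, 1.7, -0.1]
opening: 0.946
grasp_force: 0.0
```

{"name": "apply_moves", "arguments": {"rows": [{"x": 360, "y": -374, "z": 0, "rx": 0, "ry": 0, "rz": 0, "claw": 255}, {"x": 360, "y": -374, "z": 0, "rx": 0, "ry": 0, "rz": 0, "claw": 255}, {"x": 360, "y": -374, "z": 0, "rx": 0, "ry": 0, "rz": 0, "claw": 255}, {"x": 360, "y": -374, "z": 0, "rx": 0, "ry": 0, "rz": 0, "claw": 255}, {"x": 360, "y": -374, "z": 0, "rx": 0, "ry": 0, "rz": 0, "claw": 255}, {"x": 360, "y": -374, "z": 0, "rx": 0, "ry": 0, "rz": 0, "claw": 255}, {"x": 360, "y": -374, "z": 0, "rx": 0, "ry": 0, "rz": 0, "claw": 255}, {"x": 360, "y": -374, "z": 0, "rx": 0, "ry": 0, "rz": 0, "claw": 255}, {"x": 360, "y": -374, "z": 0, "rx": 0, "ry": 0, "rz": 0, "claw": 255}, {"x": 360, "y": -374, "z": 0, "rx": 0, "ry": 0, "rz": 0, "claw": 255}]}}

```text
time_s: 1.52
position: [0.4424, -0.0967, 0.2474]
tcp_rot: [[0.967, 0.255, -0.0], [0.255, -0.967, -0.0], [-0.0, -0.0, -1.0]]
force: [-0.3, 0.0, 0.1]
opening: 0.005
grasp_force: 0.0
```

```bash
cat >> h.py <<'E'
def wcap(tag):
    s=read_state(); p=camera_params('wrist'); im,d=capture('wrist')
    p={k:p[k] for k in ('fx','fy','cx','cy','xyz','orientation')}; np.savez(tag,im=im,d=d,**p); save(tag,im)
    print(tag,s['time_s'],np.round(s['position'],4),np.round(s['joint_positions'],1),round(s['opening'],3),np.round(s['force'],1)); print(np.round(s['tcp_rot'],4).tolist())
    return im,d,p
def wray(p,u,v,z):
    u=np.asarray(u,float);v=np.asarray(v,float)
    x=(u-p['cx'])/p['fx'];y=(v-p['cy'])/p['fy'];r=np.hypot(x,y)+1e-12
    c=np.stack([np.sin(r)*x/r,-np.sin(r)*y/r,-np.cos(r)],-1)@np.array(p['orientation']).T; o=np.array(p['xyz'])
    return o+c*((z-o[2])/c[...,2])[...,None]
E
python3 - <<'E'
from h import *
wcap('w2')
E
```

```text
w2 1.525 [ 0.4424 -0.0967  0.2474] [-26.5  17.  105.9  -0.   57.1  48.7] 0.005 [-0.3  0.   0.1]
[[0.967, 0.2546, -0.0003], [0.2546, -0.967, -0.0], [-0.0003, -0.0001, -1.0]]
```

View pics/w2.png

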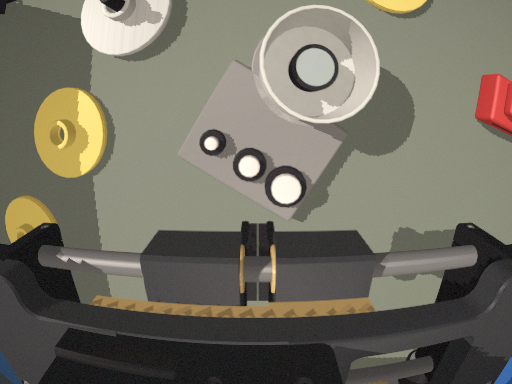

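The wrist view shows the keys at (212,143), (249,166) and (286,188), the pot rim around (317,63), and the lid at the top left (125,15). Measuring from it.

```bash
cat > wm.py <<'E'
from h import *
from meas_c import circ
q=np.load('w2.npz'); im=q['im']; g=im.min(2)
for k in [(212,143),(249,166),(286,188)]:
    w=(g>150).astype(np.uint8); _,lab=cv2.connectedComponents(w); m=(lab==lab[k[1],k[0]]).astype(np.uint8)
    c=max(cv2.findContours(m,cv2.RETR_EXTERNAL,cv2.CHAIN_APPROX_NONE)[0],key=cv2.contourArea)[:,0]
    P=wray(q,c[:,0],c[:,1],.047); cc,r=circ(P); print(k,np.round(cc,4),round(2*r,4))
# rim from depth: z ~0.1
d=q['d']; v,u=np.mgrid[0:384,0:512]; x=(u-q['cx'])/q['fx'];y=(v-q['cy'])/q['fy'];r=np.hypot(x,y)+1e-9;t=d*np.tan(np.minimum(r,1.4))
W=np.stack([t*x/r,-t*y/r,-d],-1)@q['orientation'].T+q['xyz']
box=(u>240)&(u<395)&(v<140)&(d>0)
m=box&(W[...,2]>.094)&(W[...,2]<.112); print('rimpts',m.sum(),np.round(np.median(W[m],0),4))
P=W[m]; cc,rr=circ(P); print('rim mid (116?)',np.round(cc,4),round(2*rr,4))
cs=max(cv2.findContours(m.astype(np.uint8),cv2.RETR_EXTERNAL,cv2.CHAIN_APPROX_NONE)[0],key=cv2.contourArea)[:,0]
cc,rr=circ(wray(q,cs[:,0],cs[:,1],.1)); print('rim contour',np.round(cc,4),round(2*rr,4))
E
cat > meas_c.py <<'E'
import numpy as np
def circ(P):
    x,y=P[:,0],P[:,1]; c=np.linalg.lstsq(np.c_[2*x,2*y,np.ones(len(x))],x*x+y*y,rcond=None)[0]; return c[:2],np.sqrt(c[2]+c[0]**2+c[1]**2)
E
python3 wm.py
```

```text
(212, 143) [ 0.4632 -0.0363] 0.0146
(249, 166) [ 0.4481 -0.0854] 0.0236
(286, 188) [ 0.433  -0.1343] 0.0351
rimpts 1685 [ 0.5813 -0.1253  0.0993]
rim mid (116?) [ 0.5759 -0.1251] 0.1147
rim contour [ 0.576  -0.1251] 0.118
```

{"name": "apply_moves", "arguments": {"rows": [{"x": -19, "y": 34, "z": 60, "rx": 0, "ry": 0, "rz": 0, "claw": 255}, {"x": -19, "y": 34, "z": 115, "rx": 0, "ry": 0, "rz": 0, "claw": 255}, {"x": -19, "y": 34, "z": 157, "rx": 0, "ry": 0, "rz": 0, "claw": 255}, {"x": -19, "y": 34, "z": 157, "rx": 0, "ry": 0, "rz": 0, "claw": 255}, {"x": -19, "y": 34, "z": 157, "rx": 0, "ry": 0, "rz": 0, "claw": 255}]}}

```text
time_s: 2.2
position: [0.4327, -0.1369, 0.0915]
tcp_rot: [[0.968, 0.25, 0.001], [0.25, -0.968, -0.001], [0.001, 0.001, -1.0]]
force: [0.2, 0.3, 1.4]
opening: 0.002
grasp_force: 0.0
```

{"name": "apply_moves", "arguments": {"rows": [{"x": 1, "y": -2, "z": 15, "rx": 0, "ry": 0, "rz": 0, "claw": 255}, {"x": 1, "y": -2, "z": 22, "rx": 0, "ry": 0, "rz": 0, "claw": 255}, {"x": 1, "y": -2, "z": 25, "rx": 0, "ry": 0, "rz": 0, "claw": 255}, {"x": 1, "y": -2, "z": 25, "rx": 0, "ry": 0, "rz": 0, "claw": 255}]}}

```text
time_s: 2.7
position: [0.4339, -0.1343, 0.0666]
tcp_rot: [[0.968, 0.251, 0.003], [0.251, -0.968, -0.002], [0.002, 0.003, -1.0]]
force: [0.4, -0.8, 4.8]
opening: 0.008
grasp_force: 2.3
```

{"name": "apply_moves", "arguments": {"rows": [{"x": 0, "y": 0, "z": 1.5, "rx": 0, "ry": 0, "rz": 0, "claw": 255}, {"x": 0, "y": 0, "z": 1.5, "rx": 0, "ry": 0, "rz": 0, "claw": 255}]}}

```text
time_s: 2.95
position: [0.4339, -0.1343, 0.0661]
tcp_rot: [[0.968, 0.251, 0.004], [0.251, -0.968, -0.002], [0.003, 0.003, -1.0]]
force: [-0.7, -0.2, 18.5]
opening: 0.005
grasp_force: 9.2
```

{"name": "apply_moves", "arguments": {"rows": [{"x": 0, "y": 0, "z": -26, "rx": 0, "ry": 0, "rz": 0, "claw": 255}, {"x": 0, "y": 0, "z": -26, "rx": 0, "ry": 0, "rz": 0, "claw": 255}, {"x": 26, "y": -44, "z": -26, "rx": 0, "ry": 0, "rz": 0, "claw": 255}, {"x": 26, "y": -44, "z": -26, "rx": 0, "ry": 0, "rz": 0, "claw": 255}, {"x": 26, "y": -44, "z": -26, "rx": 0, "ry": 0, "rz": 0, "claw": 255}]}}

```text
time_s: 3.58
position: [0.4466, -0.0843, 0.0895]
tcp_rot: [[0.968, 0.252, -0.001], [0.252, -0.968, 0.0], [-0.001, -0.0, -1.0]]
force: [0.2, -0.4, 0.2]
opening: 0.007
grasp_force: 0.0
```

Over the middle key. Pressing about 23 mm.

{"name": "apply_moves", "arguments": {"rows": [{"x": 1, "y": 1, "z": 12, "rx": 0, "ry": 0, "rz": 0, "claw": 255}, {"x": 1, "y": 1, "z": 20, "rx": 0, "ry": 0, "rz": 0, "claw": 255}, {"x": 1, "y": 1, "z": 24, "rx": 0, "ry": 0, "rz": 0, "claw": 255}, {"x": 1, "y": 1, "z": 24, "rx": 0, "ry": 0, "rz": 0, "claw": 255}, {"x": 1, "y": 1, "z": 24, "rx": 0, "ry": 0, "rz": 0, "claw": 255}]}}

```text
time_s: 4.2
position: [0.4482, -0.086, 0.0664]
tcp_rot: [[0.968, 0.251, 0.001], [0.251, -0.968, -0.001], [0.0, 0.001, -1.0]]
force: [-1.3, -2.6, 7.3]
opening: 0.006
grasp_force: 3.6
```

{"name": "apply_moves", "arguments": {"rows": [{"x": 0, "y": 0, "z": -24, "rx": 0, "ry": 0, "rz": 0, "claw": 255}, {"x": 0, "y": 0, "z": -24, "rx": 0, "ry": 0, "rz": 0, "claw": 255}, {"x": 27, "y": -44, "z": -24, "rx": 0, "ry": 0, "rz": 0, "claw": 255}, {"x": 27, "y": -44, "z": -24, "rx": 0, "ry": 0, "rz": 0, "claw": 255}, {"x": 27, "y": -44, "z": -24, "rx": 0, "ry": 0, "rz": 0, "claw": 255}]}}

```text
time_s: 4.82
position: [0.4627, -0.0357, 0.0894]
tcp_rot: [[0.968, 0.252, -0.001], [0.252, -0.968, 0.0], [-0.001, -0.001, -1.0]]
force: [-1.0, -0.2, 0.3]
opening: 0.005
grasp_force: 0.0
```

{"name": "apply_moves", "arguments": {"rows": [{"x": 0, "y": 0.5, "z": 12, "rx": 0, "ry": 0, "rz": 0, "claw": 255}, {"x": 0, "y": 0.5, "z": 20, "rx": 0, "ry": 0, "rz": 0, "claw": 255}, {"x": 0, "y": 0.5, "z": 24, "rx": 0, "ry": 0, "rz": 0, "claw": 255}, {"x": 0, "y": 0.5, "z": 24, "rx": 0, "ry": 0, "rz": 0, "claw": 255}, {"x": 0, "y": 0.5, "z": 24, "rx": 0, "ry": 0, "rz": 0, "claw": 255}]}}

```text
time_s: 5.45
position: [0.4631, -0.037, 0.0664]
tcp_rot: [[0.968, 0.251, -0.0], [0.251, -0.968, -0.001], [-0.0, 0.001, -1.0]]
force: [-1.7, -2.0, 7.8]
opening: 0.008
grasp_force: 3.6
```

{"name": "apply_moves", "arguments": {"rows": [{"x": 0, "y": 0, "z": -30, "rx": 0, "ry": 0, "rz": 0, "claw": 255}, {"x": 0, "y": 0, "z": -80, "rx": 0, "ry": 0, "rz": 0, "claw": 255}, {"x": 20, "y": -35, "z": -130, "rx": 0, "ry": 0, "rz": 0, "claw": 0}, {"x": 45, "y": -75, "z": -170, "rx": 0, "ry": 0, "rz": 0, "claw": 0}, {"x": 68, "y": -114, "z": -184, "rx": 0, "ry": 0, "rz": 0, "claw": 0}, {"x": 68, "y": -114, "z": -184, "rx": 0, "ry": 0, "rz": 0, "claw": 0}, {"x": 68, "y": -114, "z": -184, "rx": 0, "ry": 0, "rz": 0, "claw": 0}]}}

```text
time_s: 6.32
position: [0.4995, 0.0908, 0.2492]
tcp_rot: [[0.968, 0.251, -0.002], [0.251, -0.968, -0.0], [-0.002, -0.0, -1.0]]
force: [-0.3, -0.8, -0.8]
opening: 0.485
grasp_force: 0.0
```

Run:
```python
from h import *
wcap('w3')
```

```text
w3 6.325 [0.4995 0.0908 0.2492] [-2.3 21.2 98.5 -0.  60.5 73.1] 0.485 [-0.3 -0.8 -0.8]
[[0.9679, 0.2514, -0.0023], [0.2514, -0.9679, -0.0004], [-0.0024, -0.0002, -1.0]]
```

View pics/w3.png

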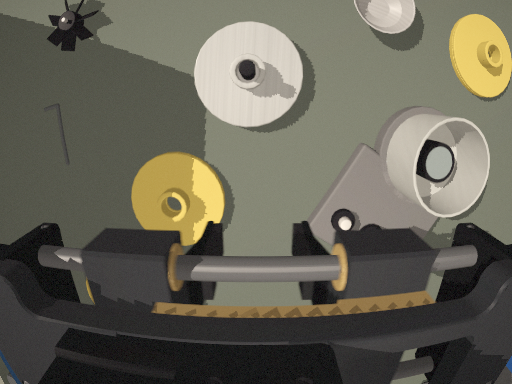

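The lid plate is at (248,75) with its dark post at (247,70), and the pot rim is at (438,160). Measuring all three.

```bash
cat > wm3.py <<'E'
import sys
from h import *
from meas_c import circ
def wcloud(q):
    d=q['d']; v,u=np.mgrid[0:384,0:512]; x=(u-q['cx'])/q['fx'];y=(v-q['cy'])/q['fy'];r=np.hypot(x,y)+1e-9;t=d*np.tan(np.minimum(r,1.4))
    return u,v,np.stack([t*x/r,-t*y/r,-d],-1)@q['orientation'].T+q['xyz']
def fit(q,m,z,tag,big=True):
    cs=max(cv2.findContours(m.astype(np.uint8),cv2.RETR_EXTERNAL,cv2.CHAIN_APPROX_NONE)[0],key=cv2.contourArea)[:,0]
    P=wray(q,cs[:,0],cs[:,1],z); cc,rr=circ(P); print(tag,np.round(cc,4),'dia',round(2*rr,4),'std',round(np.std(np.hypot(*(P[:,:2]-cc).T)),4)); return cc
if __name__=='__main__':
    q=np.load('w3.npz'); u,v,W=wcloud(q); im=q['im']; ok=q['d']>0
    near=lambda c,r:(np.hypot(u-c[0],v-c[1])<r)&ok
    fit(q,near((248,75),65)&(W[...,2]>.012)&(W[...,2]<.06),.02,'plate')
    m=near((247,70),20)&(W[...,2]>.055); print(m.sum(),np.round(np.median(W[m],0),4))
    fit(q,m&(W[...,2]>.064),.07,'posttop z')
    fit(q,near((247,70),11)&(im.max(2)<60),.07,'post dark')
    fit(q,near((438,160),75)&(W[...,2]>.094)&(W[...,2]<.112),.1,'rim')
E
python3 wm3.py
```

```text
plate [0.6114 0.1315] dia 0.1314 std 0.0005
226 [0.6109 0.1309 0.0696]
posttop z [0.6112 0.1312] dia 0.0166 std 0.0004
post dark [0.6091 0.1298] dia 0.0177 std 0.001
rim [ 0.5765 -0.1229] dia 0.1193 std 0.0007
```

{"name": "apply_moves", "arguments": {"rows": [{"x": 60, "y": -6, "z": 0, "rx": 0, "ry": 0, "rz": 0, "claw": 0}, {"x": 118, "y": -11, "z": 0, "rx": 0, "ry": 0, "rz": 0, "claw": 0}, {"x": 118, "y": -11, "z": 50, "rx": 0, "ry": 0, "rz": 0, "claw": 0}, {"x": 118, "y": -11, "z": 100, "rx": 0, "ry": 0, "rz": 0, "claw": 0}, {"x": 118, "y": -11, "z": 119, "rx": 0, "ry": 0, "rz": 0, "claw": 0}, {"x": 118, "y": -11, "z": 119, "rx": 0, "ry": 0, "rz": 0, "claw": 0}, {"x": 118, "y": -11, "z": 119, "rx": 0, "ry": 0, "rz": 0, "claw": 0}]}}

```text
time_s: 7.25
position: [0.6125, 0.1304, 0.1314]
tcp_rot: [[0.968, 0.25, 0.001], [0.25, -0.968, -0.0], [0.001, 0.0, -1.0]]
force: [-0.4, -0.6, 0.1]
opening: 0.997
grasp_force: 0.0
```

{"name": "apply_moves", "arguments": {"rows": [{"x": -1, "y": -1, "z": 30, "rx": 0, "ry": 0, "rz": 0, "claw": 0}, {"x": -1, "y": -1, "z": 50, "rx": 0, "ry": 0, "rz": 0, "claw": 0}, {"x": -1, "y": -1, "z": 60, "rx": 0, "ry": 0, "rz": 0, "claw": 0}, {"x": -1, "y": -1, "z": 60, "rx": 0, "ry": 0, "rz": 0, "claw": 0}, {"x": -1, "y": -1, "z": 60, "rx": 0, "ry": 0, "rz": 0, "claw": 0}]}}

```text
time_s: 7.88
position: [0.6117, 0.1321, 0.0723]
tcp_rot: [[0.968, 0.251, 0.002], [0.251, -0.968, 0.0], [0.002, 0.001, -1.0]]
force: [0.4, -0.4, 0.5]
opening: 0.997
grasp_force: 0.0
```

{"name": "apply_moves", "arguments": {"rows": [{"x": 0, "y": 0, "z": 0, "rx": 0, "ry": 0, "rz": 0, "claw": 150}, {"x": 0, "y": 0, "z": 0, "rx": 0, "ry": 0, "rz": 0, "claw": 180}, {"x": 0, "y": 0, "z": 0, "rx": 0, "ry": 0, "rz": 0, "claw": 255}, {"x": 0, "y": 0, "z": 0, "rx": 0, "ry": 0, "rz": 0, "claw": 255}, {"x": 0, "y": 0, "z": 0, "rx": 0, "ry": 0, "rz": 0, "claw": 255}, {"x": 0, "y": 0, "z": 0, "rx": 0, "ry": 0, "rz": 0, "claw": 255}, {"x": 0, "y": 0, "z": 0, "rx": 0, "ry": 0, "rz": 0, "claw": 255}]}}

```text
time_s: 8.75
position: [0.6107, 0.1322, 0.071]
tcp_rot: [[0.968, 0.251, -0.0], [0.251, -0.968, 0.0], [-0.0, -0.0, -1.0]]
force: [0.1, -0.5, -0.0]
opening: 0.291
grasp_force: 0.0
```

{"name": "apply_moves", "arguments": {"rows": [{"x": 0, "y": 0, "z": 0, "rx": 0, "ry": 0, "rz": 0, "claw": 255}, {"x": 0, "y": 0, "z": 0, "rx": 0, "ry": 0, "rz": 0, "claw": 255}, {"x": 0, "y": 0, "z": 0, "rx": 0, "ry": 0, "rz": 0, "claw": 255}, {"x": 0, "y": 0, "z": 0, "rx": 0, "ry": 0, "rz": 0, "claw": 255}, {"x": 0, "y": 0, "z": 0, "rx": 0, "ry": 0, "rz": 0, "claw": 255}]}}

```text
time_s: 9.38
position: [0.6108, 0.1321, 0.071]
tcp_rot: [[0.968, 0.251, 0.0], [0.251, -0.968, -0.0], [0.0, 0.0, -1.0]]
force: [-1.0, -1.0, -1.0]
opening: 0.197
grasp_force: 30.0
```

{"name": "apply_moves", "arguments": {"rows": [{"x": 0, "y": 0, "z": -8, "rx": 0, "ry": 0, "rz": 0, "claw": 255}, {"x": 0, "y": 0, "z": -25, "rx": 0, "ry": 0, "rz": 0, "claw": 255}, {"x": 0, "y": 0, "z": -50, "rx": 0, "ry": 0, "rz": 0, "claw": 255}, {"x": 0, "y": 0, "z": -80, "rx": 0, "ry": 0, "rz": 0, "claw": 255}, {"x": 0, "y": 0, "z": -110, "rx": 0, "ry": 0, "rz": 0, "claw": 255}, {"x": 0, "y": 0, "z": -130, "rx": 0, "ry": 0, "rz": 0, "claw": 255}, {"x": 0, "y": 0, "z": -140, "rx": 0, "ry": 0, "rz": 0, "claw": 255}, {"x": 0, "y": 0, "z": -140, "rx": 0, "ry": 0, "rz": 0, "claw": 255}]}}

```text
time_s: 10.38
position: [0.6109, 0.1322, 0.212]
tcp_rot: [[0.968, 0.251, 0.002], [0.251, -0.968, 0.0], [0.002, 0.0, -1.0]]
force: [0.3, -0.4, -4.6]
opening: 0.198
grasp_force: 30.0
```

Run:
```python
from h import *
wcap('w4')
im,d,W=cloud('scene'); save('s4',im); np.savez('s4',im=im,d=d,W=W)
a=np.hstack([cv2.imread('pics/w4.png'),cv2.imread('pics/s4.png')]); cv2.imwrite('pics/b4.png',cv2.resize(a,(800,300),interpolation=cv2.INTER_AREA))
```

```text
w4 10.375 [0.6109 0.1322 0.212 ] [ 2.  32.5 84.2  0.  63.2 77.4] 0.198 [ 0.3 -0.4 -4.6]
[[0.968, 0.2511, 0.0015], [0.2511, -0.968, 0.0002], [0.0015, 0.0002, -1.0]]
```

View pics/b4.png

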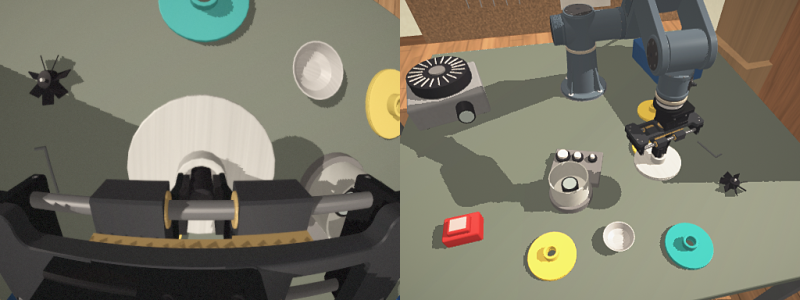

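The lid pair is held level. Carrying it across to above the pot.

{"name": "apply_moves", "arguments": {"rows": [{"x": -5, "y": 12, "z": 0, "rx": 0, "ry": 0, "rz": 0, "claw": 255}, {"x": -15, "y": 36, "z": 0, "rx": 0, "ry": 0, "rz": 0, "claw": 255}, {"x": -29, "y": 70, "z": 0, "rx": 0, "ry": 0, "rz": 0, "claw": 255}, {"x": -45, "y": 110, "z": 0, "rx": 0, "ry": 0, "rz": 0, "claw": 255}, {"x": -62, "y": 150, "z": 0, "rx": 0, "ry": 0, "rz": 0, "claw": 255}, {"x": -78, "y": 190, "z": 0, "rx": 0, "ry": 0, "rz": 0, "claw": 255}, {"x": -90, "y": 219, "z": 0, "rx": 0, "ry": 0, "rz": 0, "claw": 255}, {"x": -98, "y": 239, "z": 0, "rx": 0, "ry": 0, "rz": 0, "claw": 255}, {"x": -98, "y": 239, "z": 0, "rx": 0, "ry": 0, "rz": 0, "claw": 255}, {"x": -98, "y": 239, "z": 0, "rx": 0, "ry": 0, "rz": 0, "claw": 255}]}}

```text
time_s: 11.72
position: [0.5756, -0.123, 0.2107]
tcp_rot: [[0.968, 0.251, -0.001], [0.251, -0.968, 0.001], [-0.001, -0.001, -1.0]]
force: [0.4, -0.2, -3.3]
opening: 0.198
grasp_force: 30.0
```

Run:
```python
from h import *
wcap('w5')
im,d,W=cloud('scene'); save('s5',im); np.savez('s5',im=im,d=d,W=W)
a=np.hstack([cv2.resize(cv2.imread('pics/w5.png'),(400,300)),cv2.resize(cv2.imread('pics/s5.png')[120:300,130:370],(400,300),interpolation=cv2.INTER_CUBIC)]); cv2.imwrite('pics/b5.png',a)
```

```text
w5 11.725 [ 0.5756 -0.123   0.2107] [-23.   30.   89.6   0.   60.5  52.5] 0.198 [ 0.4 -0.2 -3.3]
[[0.9679, 0.2513, -0.0009], [0.2513, -0.9679, 0.0011], [-0.0005, -0.0013, -1.0]]
```

View pics/b5.png

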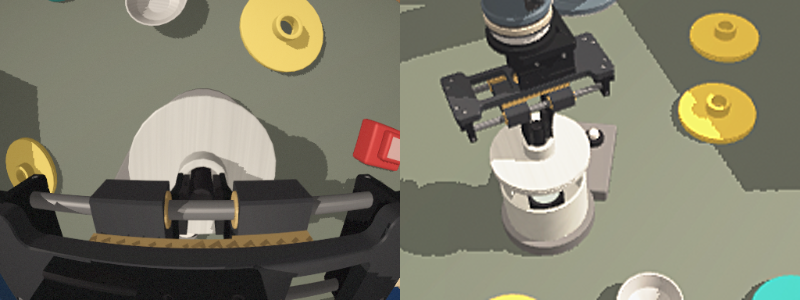

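The lid sits over the pot, and the scene crop shows it concentric with the pot at about (540,150). Lowering carefully.

{"name": "apply_moves", "arguments": {"rows": [{"x": 0, "y": 0, "z": 12, "rx": 0, "ry": 0, "rz": 0, "claw": 255}, {"x": 0, "y": 0, "z": 24, "rx": 0, "ry": 0, "rz": 0, "claw": 255}, {"x": 0, "y": 0, "z": 32, "rx": 0, "ry": 0, "rz": 0, "claw": 255}, {"x": 0, "y": 0, "z": 36, "rx": 0, "ry": 0, "rz": 0, "claw": 255}, {"x": 0, "y": 0, "z": 38, "rx": 0, "ry": 0, "rz": 0, "claw": 255}, {"x": 0, "y": 0, "z": 40, "rx": 0, "ry": 0, "rz": 0, "claw": 255}, {"x": 0, "y": 0, "z": 41, "rx": 0, "ry": 0, "rz": 0, "claw": 255}, {"x": 0, "y": 0, "z": 42, "rx": 0, "ry": 0, "rz": 0, "claw": 255}, {"x": 0, "y": 0, "z": 43, "rx": 0, "ry": 0, "rz": 0, "claw": 255}]}}

```text
time_s: 12.95
position: [0.576, -0.1238, 0.1682]
tcp_rot: [[0.968, 0.251, 0.0], [0.251, -0.968, -0.0], [0.0, 0.0, -1.0]]
force: [-1.1, 0.0, -5.0]
opening: 0.193
grasp_force: 30.0
```

Below the rim by about 3 mm with no contact. Continuing.

{"name": "apply_moves", "arguments": {"rows": [{"x": 0, "y": 0, "z": 1, "rx": 0, "ry": 0, "rz": 0, "claw": 255}, {"x": 0, "y": 0, "z": 2, "rx": 0, "ry": 0, "rz": 0, "claw": 255}, {"x": 0, "y": 0, "z": 3, "rx": 0, "ry": 0, "rz": 0, "claw": 255}, {"x": 0, "y": 0, "z": 4, "rx": 0, "ry": 0, "rz": 0, "claw": 255}, {"x": 0, "y": 0, "z": 5, "rx": 0, "ry": 0, "rz": 0, "claw": 255}, {"x": 0, "y": 0, "z": 6, "rx": 0, "ry": 0, "rz": 0, "claw": 255}, {"x": 0, "y": 0, "z": 6, "rx": 0, "ry": 0, "rz": 0, "claw": 255}]}}

```text
time_s: 13.82
position: [0.5758, -0.1238, 0.1619]
tcp_rot: [[0.968, 0.251, -0.0], [0.251, -0.968, 0.0], [-0.0, -0.0, -1.0]]
force: [-0.4, -0.1, -3.4]
opening: 0.201
grasp_force: 30.0
```

{"name": "apply_moves", "arguments": {"rows": [{"x": 0, "y": 0, "z": 0.5, "rx": 0, "ry": 0, "rz": 0, "claw": 255}, {"x": 0, "y": 0, "z": 1, "rx": 0, "ry": 0, "rz": 0, "claw": 255}, {"x": 0, "y": 0, "z": 1, "rx": 0, "ry": 0, "rz": 0, "claw": 255}]}}

```text
time_s: 14.2
position: [0.5759, -0.1238, 0.161]
tcp_rot: [[0.968, 0.251, -0.0], [0.251, -0.968, 0.0], [-0.0, -0.0, -1.0]]
force: [0.7, -0.3, -3.9]
opening: 0.195
grasp_force: 30.0
```

{"name": "apply_moves", "arguments": {"rows": [{"x": 0, "y": 0, "z": 0.5, "rx": 0, "ry": 0, "rz": 0, "claw": 255}, {"x": 0, "y": 0, "z": 1, "rx": 0, "ry": 0, "rz": 0, "claw": 255}, {"x": 0, "y": 0, "z": 1, "rx": 0, "ry": 0, "rz": 0, "claw": 255}]}}

```text
time_s: 14.58
position: [0.5759, -0.1238, 0.161]
tcp_rot: [[0.968, 0.251, 0.0], [0.251, -0.968, -0.0], [0.0, 0.0, -1.0]]
force: [-2.5, 1.5, 5.7]
opening: 0.194
grasp_force: 30.0
```

Seated at exactly the expected height (TCP 0.161, 5.7 N upward). Letting go.

{"name": "apply_moves", "arguments": {"rows": [{"x": 0, "y": 0, "z": 0, "rx": 0, "ry": 0, "rz": 0, "claw": 0}, {"x": 0, "y": 0, "z": 0, "rx": 0, "ry": 0, "rz": 0, "claw": 0}, {"x": 0, "y": 0, "z": 0, "rx": 0, "ry": 0, "rz": 0, "claw": 0}, {"x": 0, "y": 0, "z": 0, "rx": 0, "ry": 0, "rz": 0, "claw": 0}, {"x": 0, "y": 0, "z": 0, "rx": 0, "ry": 0, "rz": 0, "claw": 0}, {"x": 0, "y": 0, "z": 0, "rx": 0, "ry": 0, "rz": 0, "claw": 0}, {"x": 0, "y": 0, "z": 0, "rx": 0, "ry": 0, "rz": 0, "claw": 0}, {"x": 0, "y": 0, "z": 0, "rx": 0, "ry": 0, "rz": 0, "claw": 0}]}}

```text
time_s: 15.58
position: [0.5759, -0.1238, 0.16]
tcp_rot: [[0.968, 0.251, -0.0], [0.251, -0.968, -0.0], [-0.0, -0.0, -1.0]]
force: [0.0, 0.1, 0.6]
opening: 0.975
grasp_force: 0.0
```

{"name": "apply_moves", "arguments": {"rows": [{"x": 0, "y": 0, "z": -20, "rx": 0, "ry": 0, "rz": 0, "claw": 0}, {"x": 0, "y": 0, "z": -60, "rx": 0, "ry": 0, "rz": 0, "claw": 0}, {"x": 0, "y": 0, "z": -110, "rx": 0, "ry": 0, "rz": 0, "claw": 0}, {"x": -50, "y": 0, "z": -150, "rx": 0, "ry": 0, "rz": 0, "claw": 0}, {"x": -100, "y": 0, "z": -170, "rx": 0, "ry": 0, "rz": 0, "claw": 0}, {"x": -100, "y": 0, "z": -170, "rx": 0, "ry": 0, "rz": 0, "claw": 0}, {"x": -100, "y": 0, "z": -170, "rx": 0, "ry": 0, "rz": 0, "claw": 0}]}}

```text
time_s: 16.45
position: [0.4795, -0.149, 0.3302]
tcp_rot: [[0.968, 0.251, 0.001], [0.251, -0.968, -0.0], [0.001, 0.0, -1.0]]
force: [-0.1, -0.2, 0.6]
opening: 0.995
grasp_force: 0.0
```

```bash
cat > m6.py <<'E'
from h import *
from wm3 import wcloud,fit
im,d,p=wcap('w6'); q=np.load('w6.npz'); u,v,W=wcloud(q); ok=q['d']>0
c=np.array([.576,-.124]); R=np.hypot(W[...,0]-c[0],W[...,1]-c[1])
fit(q,ok&(R<.09)&(W[...,2]>.102)&(W[...,2]<.15),.11,'plate')
m=ok&(R<.03)&(W[...,2]>.152); print(m.sum(),np.round(np.median(W[m],0),4)); post=fit(q,m,.16,'post')
m=ok&(R<.04)&(W[...,2]>.127)&(W[...,2]<.14); print('collar z',m.sum(),np.round(np.median(W[m],0),4)); fit(q,ok&(R<.04)&(W[...,2]>.124),.132,'collar')
m=ok&(R<.06)&(W[...,2]>.104)&(W[...,2]<.116); A=np.c_[W[m][:,:2]-c,np.ones(m.sum())]; print('plate plane',np.round(np.linalg.lstsq(A,W[m][:,2],rcond=None)[0],4))
E
python3 m6.py
```

```text
w6 16.45 [ 0.4795 -0.149   0.3302] [-30.   15.1  93.2   0.   71.6  45.4] 0.995 [-0.1 -0.2  0.6]
[[0.9681, 0.2506, 0.0012], [0.2506, -0.9681, -0.0002], [0.0011, 0.0005, -1.0]]
plate [ 0.5763 -0.1248] dia 0.1316 std 0.0005
229 [ 0.5766 -0.1239  0.1596]
post [ 0.5766 -0.1239] dia 0.0167 std 0.0003
collar z 610 [ 0.5767 -0.1251  0.1314]
collar [ 0.5763 -0.1249] dia 0.0402 std 0.0004
plate plane [0.0007 0.0016 0.1097]
```

View pics/w6.png

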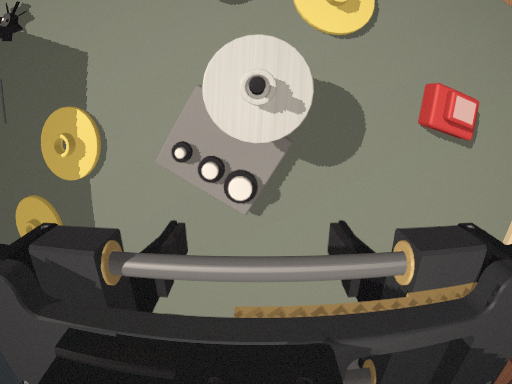

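The picture shows the lid seated and level at (258,88), post at (257,86), all keys up. The plate is 1 mm off the post. Going down over the collar.

{"name": "apply_moves", "arguments": {"rows": [{"x": 50, "y": 0, "z": 0, "rx": 0, "ry": 0, "rz": 0, "claw": 0}, {"x": 99.5, "y": 0.5, "z": 20, "rx": 0, "ry": 0, "rz": 0, "claw": 0}, {"x": 99.5, "y": 0.5, "z": 70, "rx": 0, "ry": 0, "rz": 0, "claw": 0}, {"x": 99.5, "y": 0.5, "z": 115, "rx": 0, "ry": 0, "rz": 0, "claw": 0}, {"x": 99.5, "y": 0.5, "z": 130, "rx": 0, "ry": 0, "rz": 0, "claw": 0}, {"x": 99.5, "y": 0.5, "z": 130, "rx": 0, "ry": 0, "rz": 0, "claw": 0}, {"x": 99.5, "y": 0.5, "z": 130, "rx": 0, "ry": 0, "rz": 0, "claw": 0}]}}

```text
time_s: 17.38
position: [0.577, -0.1249, 0.2017]
tcp_rot: [[0.968, 0.251, 0.003], [0.251, -0.968, -0.001], [0.003, 0.002, -1.0]]
force: [0.3, -0.6, 0.4]
opening: 1.0
grasp_force: 0.0
```

Down 63 mm more, so the tips end about 3.5 mm above the plate.

{"name": "apply_moves", "arguments": {"rows": [{"x": -1, "y": 0, "z": 20, "rx": 0, "ry": 0, "rz": 0, "claw": 0}, {"x": -1, "y": 0, "z": 40, "rx": 0, "ry": 0, "rz": 0, "claw": 0}, {"x": -1, "y": 0, "z": 54, "rx": 0, "ry": 0, "rz": 0, "claw": 0}, {"x": -1, "y": 0, "z": 60, "rx": 0, "ry": 0, "rz": 0, "claw": 0}, {"x": -1, "y": 0, "z": 62, "rx": 0, "ry": 0, "rz": 0, "claw": 0}, {"x": -1, "y": 0, "z": 62, "rx": 0, "ry": 0, "rz": 0, "claw": 0}, {"x": -1, "y": 0, "z": 62, "rx": 0, "ry": 0, "rz": 0, "claw": 0}]}}

```text
time_s: 18.25
position: [0.5749, -0.1248, 0.1386]
tcp_rot: [[0.968, 0.251, 0.001], [0.251, -0.968, -0.0], [0.001, 0.001, -1.0]]
force: [0.5, 0.5, 0.3]
opening: 1.0
grasp_force: 0.0
```

{"name": "apply_moves", "arguments": {"rows": [{"x": 1, "y": 0, "z": 0, "rx": 0, "ry": 0, "rz": 0, "claw": 60}, {"x": 1, "y": 0, "z": 0, "rx": 0, "ry": 0, "rz": 0, "claw": 100}, {"x": 1, "y": 0, "z": 0, "rx": 0, "ry": 0, "rz": 0, "claw": 115}, {"x": 1, "y": 0, "z": 0, "rx": 0, "ry": 0, "rz": 0, "claw": 125}, {"x": 1, "y": 0, "z": 0, "rx": 0, "ry": 0, "rz": 0, "claw": 135}, {"x": 1, "y": 0, "z": 0, "rx": 0, "ry": 0, "rz": 0, "claw": 145}, {"x": 1, "y": 0, "z": 0, "rx": 0, "ry": 0, "rz": 0, "claw": 200}, {"x": 1, "y": 0, "z": 0, "rx": 0, "ry": 0, "rz": 0, "claw": 255}, {"x": 1, "y": 0, "z": 0, "rx": 0, "ry": 0, "rz": 0, "claw": 255}, {"x": 1, "y": 0, "z": 0, "rx": 0, "ry": 0, "rz": 0, "claw": 255}]}}

```text
time_s: 19.5
position: [0.5755, -0.1244, 0.138]
tcp_rot: [[0.968, 0.251, 0.0], [0.251, -0.968, -0.0], [-0.0, 0.0, -1.0]]
force: [0.7, -0.6, 0.1]
opening: 0.47
grasp_force: 30.0
```

{"name": "apply_moves", "arguments": {"rows": [{"x": 0, "y": 0, "z": -3, "rx": 0, "ry": 0, "rz": 0, "claw": 255}, {"x": 0, "y": 0, "z": -8, "rx": 0, "ry": 0, "rz": 0, "claw": 255}, {"x": 0, "y": 0, "z": -18, "rx": 0, "ry": 0, "rz": 0, "claw": 255}, {"x": 0, "y": 0, "z": -32, "rx": 0, "ry": 0, "rz": 0, "claw": 255}, {"x": 0, "y": 0, "z": -48, "rx": 0, "ry": 0, "rz": 0, "claw": 255}, {"x": 0, "y": 0, "z": -64, "rx": 0, "ry": 0, "rz": 0, "claw": 255}, {"x": 0, "y": 0, "z": -78, "rx": 0, "ry": 0, "rz": 0, "claw": 255}, {"x": 0, "y": 0, "z": -85, "rx": 0, "ry": 0, "rz": 0, "claw": 255}, {"x": 0, "y": 0, "z": -85, "rx": 0, "ry": 0, "rz": 0, "claw": 255}, {"x": 0, "y": 0, "z": -85, "rx": 0, "ry": 0, "rz": 0, "claw": 255}]}}

```text
time_s: 20.75
position: [0.5751, -0.1243, 0.2225]
tcp_rot: [[0.968, 0.251, -0.001], [0.251, -0.968, 0.001], [-0.001, -0.001, -1.0]]
force: [-0.3, 0.1, -1.8]
opening: 0.467
grasp_force: 30.0
```

Run:
```python
from h import *
s=read_state(); print(s['position'],s['force'],s['grasp_force'],s['opening'],np.abs(s['qvel']).max())
im,d,W=cloud('scene'); save('s7',cv2.resize(im[100:300,110:370],(780,600),interpolation=cv2.INTER_CUBIC))
```

```text
[ 0.57510959 -0.12426833  0.22250933] [-0.26690766  0.05553336 -1.78483247] 29.999551456421614 0.46706970324804514 0.2569058122517896
```

View pics/s7.png

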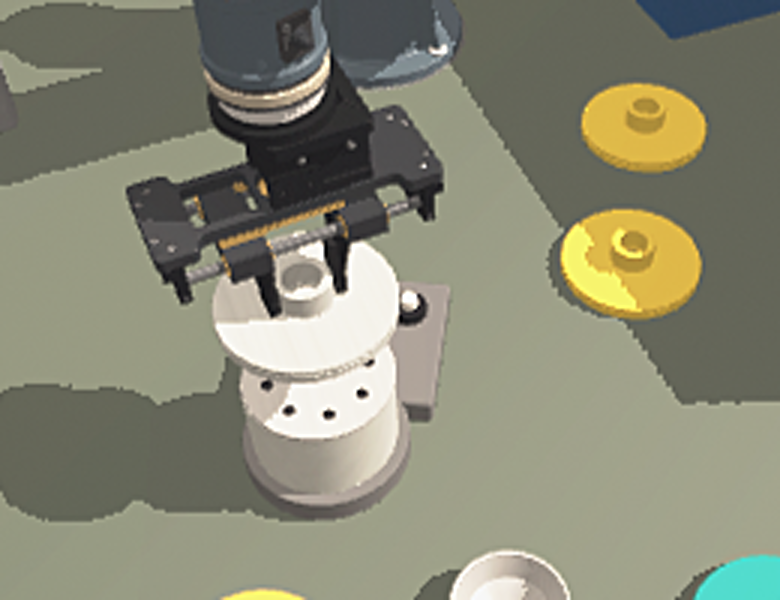

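The outer lid is held level at (305,305) with its collar empty, clear of the post. The inner lid sits in the pot mouth at (320,400). I'll let the arm settle, then hand in.

{"name": "apply_moves", "arguments": {"rows": [{"x": 0, "y": 0, "z": 0, "rx": 0, "ry": 0, "rz": 0, "claw": 255}, {"x": 0, "y": 0, "z": 0, "rx": 0, "ry": 0, "rz": 0, "claw": 255}, {"x": 0, "y": 0, "z": 0, "rx": 0, "ry": 0, "rz": 0, "claw": 255}, {"x": 0, "y": 0, "z": 0, "rx": 0, "ry": 0, "rz": 0, "claw": 255}]}}

```text
time_s: 21.3
position: [0.5755, -0.1244, 0.223]
tcp_rot: [[0.968, 0.251, -0.0], [0.251, -0.968, 0.0], [-0.0, -0.0, -1.0]]
force: [-0.9, -0.2, -1.3]
opening: 0.469
grasp_force: 30.0
```

```bash
python3 -c "
from h import *
s=read_state(); print(s['position'],s['grasp_force'])
print(hand_in())"
```

```text
[ 0.57552419 -0.12441263  0.22300265] 29.99970587901771
the job is handed in; nothing more can be done
None
```

I handed the job in at about 21 s with no verdict returned: keys pressed widest to narrowest, inner lid seated level in the pot, outer lid held level about 20 mm clear above the post.

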